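# Press a refillable pod's click-in lid home with the presser

## Task

One of the two refillable coffee pods has its lid only resting on it, standing proud of the rim. With the tamper-like presser from the cork coaster, its recess over the lid's boss, press that lid squarely down by feel until it clicks home flush, and keep it pressed with 15 to 20 N (never over 25 N) for a second to bed the seal. Then stand the presser upright on the coaster again and let go, touching the lid only with the presser and leaving everything else where it is.

Things in the scene. Friction and masses are not known exactly. Their poses are not given: they have to be found in the camera images.
- presser_grip (a point): Presser, the hand tool like a coffee tamper, standing upright on the cork coaster: round steel foot 48 mm across and 13 mm high, narrow neck, then a plain round wooden handle 28 mm across that runs from 26 mm to 84 mm above the tool's underside. Weighs about 0.3 kg. This point is on its axis in the handle, 56 mm above the underside; its z axis points up along the tool.
- presser_face (a point): Centre of the presser's flat underside, on its axis (z up along the tool). In the middle of the underside is a blind round recess 17.5 mm across and 9 mm deep, which takes the lid's boss; the flat ring round it presses on the lid.
- presser: The presser as a whole (origin as presser_face).
- lid_seat (a point): Lid of the open pod, loose: black disc 55 mm across, 4 mm thick, with a boss in the middle of its top (14 mm across, tapered to 10 mm, top 5.5 mm above the disc) and a grey plug below. It starts resting on the pod's catches, the disc about 8 mm proud of the rim. This point is the centre of the disc's underside, z up; disc top 4 mm and boss top 9.5 mm above it.
- lid: The lid as a whole (origin as lid_seat). Pressed squarely it needs some 7 to 12 N to pass the catches; there it suddenly gives and drops onto the rim: the click. After that the pressing force rises again, above 14 N, without the lid moving in the pod.
- pod_mouth (a point): Centre of the rim plane of the open refillable steel pod (58 mm across at the rim, bore 45 mm, 47 mm tall), z up; it starts about 73 mm above the worktop.
- stand: Black round stand of the open pod, fixed to the worktop, 86 mm across, with a collar 70 mm across and 36 mm high, in which the pod rides on a preloaded spring: pressed hard enough it sinks (firm stop 14 mm down), and rises slowly when let go. The preload is unknown (anything from near 0 to 17 N), so how far it yields, and thus the height for a given force, can only be felt. Origin: underside centre.
- closed_pod_lid (a point): A second, equal pod in an equal stand whose lid is already home, flush on its rim; fixed. This point is the centre of the underside of its lid's disc. To be left alone.
- coaster_top (a point): Centre of the top of the round cork coaster, 104 mm across and 7 mm thick, fixed to the worktop.
- timer: Wind-up kitchen timer, 63 mm wide, 46 mm high; bystander; origin at the centre of its underside.
- pill_bottle: Small white pill bottle, 35 mm wide, 70 mm high; bystander; origin at the centre of its underside.
- spoon: Steel teaspoon lying flat, 130 mm long; bystander; origin at the centre of its underside.
- tape_roll: Roll of tape lying flat, 67 mm wide, 19 mm high; bystander; origin at the centre of its underside.
- scoop: Steel coffee scoop with a long handle, 129 mm long, 28 mm high; bystander; origin at the centre of its underside.
- loose_pod: Small disposable coffee pod, 46 mm wide, 28 mm high; bystander; origin at the centre of its underside.
There are look-alikes about, which are no part of the job. Leave any blue or turquoise look-alike of the stand alone.

How it is judged:
On the way, in this order (a step that is already met when the one before it is completed fails the run):
1. the presser, off its coaster, bears on the lid while the lid still stands proud (contact force between presser and lid above 1 N and z of lid_seat in the frame of pod_mouth above 0.003 m and horizontal distance between presser_face and lid_seat below 0.006 m), for 0.05 s.
2. the lid is home and kept pressed by the presser with 13.5 to 21.5 N (z of lid_seat in the frame of pod_mouth below 0.002 m and horizontal distance between lid_seat and pod_mouth below 0.003 m and angle between the z axis of lid_seat and the z axis of pod_mouth, either way round below 0.06 rad and contact force between presser and lid between 13.5 and 21.5 N), for 0.7 s.
At the end, for the whole second after the job is handed in: The lid is home on the open pod: its disc's underside within 2 mm of the rim plane, within 3 mm of the pod's axis and within 0.06 rad of square; the presser stands upright (within 0.08 rad) and at rest with its whole foot on the coaster (its axis within 29 mm of the coaster's centre) (z of lid_seat in the frame of pod_mouth below 0.002 m and horizontal distance between lid_seat and pod_mouth below 0.003 m and angle between the z axis of lid_seat and the z axis of pod_mouth, either way round below 0.06 rad and horizontal distance between presser_face and coaster_top below 0.029 m and z of presser_face in the frame of coaster_top below 0.004 m and angle between presser_face's own z axis and vertical below 0.08 rad and linear speed of each of presser, lid below 0.02 m/s); the robot touches nothing.
It fails at once if the lid is pressed with more than 25 N (contact force between presser and lid above 25 N).
It fails at once if the lid is touched by the robot itself in place of the tool (contact force between any of the fingers, the arm and lid above 0.5 N).
It fails at once if the tool bears on the lid while leaning more than about 10 degrees (contact force between presser and lid above 5 N and angle between presser_face's own z axis and vertical above 0.17 rad).
It fails at once if the tool is toppled (angle between presser_face's own z axis and vertical above 0.8 rad).
It fails at once if a bystander is shifted by more than 30 mm (distance of any of timer, pill_bottle, spoon, tape_roll, scoop, loose_pod from where it was at the start of the episode above 0.03 m).
It also fails if it takes over 64 s, if anything falls off the work surface, if the arm or the gripper's body presses on something with over 40 N, if the wrist force passes 120 N, or if a joint passes its speed limit or range.

## Robot

A 6-joint arm with a two-finger parallel gripper is mounted at the origin on a cart in front of the work surface, level with it; the furniture and walls round the work are solid. World frame = base frame: x ahead of the robot, y to its left, z up, the work surface at z = 0. Lengths are in m, angles in rad, forces in N, time in s.
With the tool pointing down it reaches from about 0.35 to 1 m from the base axis. Payload 7.1 kg.
Tool frame: the origin (TCP) lies between the finger pads; the fingertips stand 22 mm ahead of it and the grasp point (between the pads) lies 3 mm ahead of it; z points along the fingers, y is the line along which they close (so a half turn about z gives the same grasp; the last joint's range is limited). The gripper opens to 85 mm and grips with 20 to 120 N. Pads are 22 mm wide; open, the fingers measure 114 mm over their backs; the gripper's body (76 mm by 85 mm) begins 54 mm behind the grasp point. The pads swing forward as they close: fully open they stand 13 mm farther back than shut.
Start: joints at [-1.232, 0.423, 1.63, -0, 1.089, -0.019], TCP at [0.219, -0.585, 0.253] pointing down, gripper open.
Joint ranges: [-3, 3], [-0.9, 2.11], [0.09, 2.58], [-1.31, 4.45], [0.11, 2.69], [-2.54, 2.54]. Speed limits (rad/s): [2.39, 2.39, 3.01, 3.14, 3.14, 3.14].

## Interface

Orientations are given as a rotation vector (axis times angle).
In Python, from rig import manip gives the robot as it stands. The module is installed in compiled form; this text tells all that it offers. Calls block until the motion is done:
- manip.move_to(position, orientation): joint-space move of the TCP to a pose.
- manip.servo_line(position, orientation=None, rate=0.15): straight line of the TCP; orientation=None keeps the orientation; rate is the mean speed in m/s.
- manip.set_joints(angles): joint-space move.
- manip.command_gripper(opening, f_grip=None): finger opening in m; f_grip is the grip in N (None keeps the last); returns when the fingers have stopped.
- manip.hold(seconds).
- manip.solve_ik(position, orientation): joint angles nearest the present ones, or None.
- manip.camera(name): name is "scene" or "side" or "wrist"; returns a dict with "image" (420x560x3 uint8, red, green, blue), "fx", "fy", "cx", "cy" (pixels), "k1" (the pictures are not rectified: a ray, as slopes to the right and down, at radius r is drawn at 1 + k1 r^2 times it, then the intrinsics apply), "cam_to_world" (4x4, takes a point from camera to world coordinates); the wrist camera has in their place "mount" (4x4, takes a point from camera to tool coordinates, whose origin is the TCP and whose axes are the flange's). Camera axes: x right, y down, z forward; pixel columns grow to the right and rows downward; lengths in m; the calibration is good to about 2 mm. A picture is of the moment at which its call begins: read the wrist's pose just before it. There is no depth.
A pose or a line that the arm cannot do raises manip.IKError and nothing moves.
- manip.sign_off(): hands the job in; it is judged then, once.
Readings, each from a call of its own:
- manip.get_time(): time.
- manip.get_joint_positions(): joint angles.
- manip.get_joint_vel(): joint speeds.
- manip.get_tau(): joint torques, N m.
- manip.get_position(): TCP position.
- manip.get_ee_rot(): TCP orientation.
- manip.get_contact_force(): force on the tool from outside, world axes, zero at the start.
- manip.get_torque(): the same for the moment, N m.
- manip.get_width(): finger opening in m.
- manip.get_grip_force(): force on a finger pad.
Only numpy, scipy, OpenCV 4.12 (cv2) and the standard library are available. Lean on these libraries where they do the work, as an engineer would, in place of code of your own. Each camera call takes 0.05 s, during which the arm holds its last target. There are 200 camera calls.

## Working session

There is one attempt and no reset: what is moved stays moved. The work goes in short steps, each a Python script; the robot and the scene stay as the last script left them, time stands still between calls to the robot, and variables do not carry over. Pictures are saved under pics/ and viewed, at most 10 in all, crops included, and the job is handed in when it is done.

```bash
mkdir -p pics
python3 - <<'E'
from rig import manip
import cv2,numpy as np,pickle
d={}
for n in("scene","side","wrist"):
    c=manip.camera(n); d[n]=c
    cv2.imwrite(f"pics/{n}0.png",c["image"][:,:,::-1])
    print(n,{k:np.round(v,4).tolist() for k,v in c.items() if k!="image"})
pickle.dump(d,open("c0.pkl","wb"))
print(manip.get_time(),manip.get_position(),manip.get_ee_rot(),manip.get_contact_force(),manip.get_width())
E
```

```text
scene {'fx': 411.0582, 'fy': 411.0582, 'cx': 278.5609, 'cy': 204.31, 'k1': -0.0751, 'cam_to_world': [[-0.8715, -0.2326, 0.4317, 0.0298], [-0.4904, 0.4056, -0.7714, 0.7963], [0.0044, -0.884, -0.4675, 0.5891], [0.0, 0.0, 0.0, 1.0]]}
side {'fx': 490.6383, 'fy': 490.6383, 'cx': 293.4491, 'cy': 208.2457, 'k1': -0.0164, 'cam_to_world': [[-0.7065, -0.4204, 0.5692, -0.3137], [-0.7076, 0.4314, -0.5596, 0.8092], [-0.0103, -0.7982, -0.6023, 0.948], [0.0, 0.0, 0.0, 1.0]]}
wrist {'fx': 372.0552, 'fy': 372.0552, 'cx': 284.9449, 'cy': 210.4814, 'k1': -0.0182, 'mount': [[0.0004, -0.9561, -0.2932, 0.0745], [1.0, 0.0007, -0.0008, -0.0001], [0.001, -0.2932, 0.9561, -0.1203], [0.0, 0.0, 0.0, 1.0]]}
0.15 [ 0.21880011 -0.585051    0.25272879] [-3.09034719e+00 -5.58840563e-01  2.46243261e-04] [-0.08530486  0.28505976  0.14843254] 0.08525197163902003
```

View pics/scene0.png

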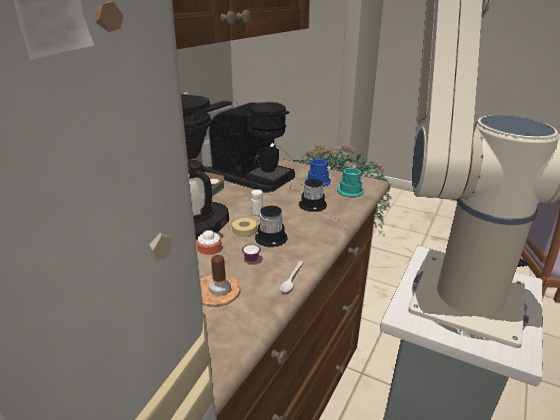

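View pics/side0.png

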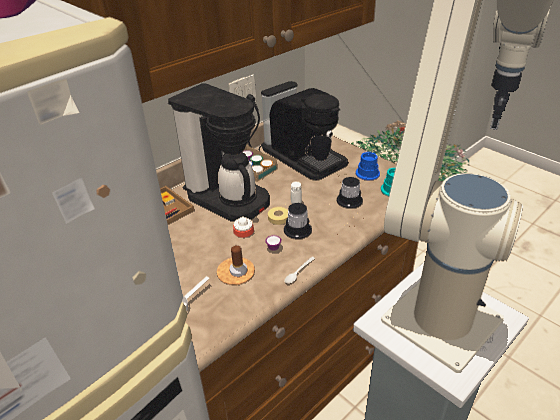

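The scene view shows the presser on its coaster at about (218,275), black stands at (271,225) and (313,195), and blue and teal look-alikes. The side view has the presser at (237,262) and the stands at (297,222) and (349,192). I need a zoomed view of both pods and the presser.

```bash
cat > h.py <<'E'
import numpy as np,cv2
from scipy.spatial.transform import Rotation as R
def ray(c,uv,T=None):
    T=c["cam_to_world"] if T is None else T
    K=np.array([[c["fx"],0,c["cx"]],[0,c["fy"],c["cy"]],[0,0,1.]])
    p=cv2.undistortPoints(np.array([[uv]],float),K,np.array([c["k1"],0,0,0.]))[0,0]
    d=np.asarray(T)[:3,:3]@[p[0],p[1],1.]; return np.asarray(T)[:3,3],d/np.linalg.norm(d)
def plane(c,uv,z,T=None):
    o,d=ray(c,uv,T); return o+d*(z-o[2])/d[2]
def tri(rays):
    A=sum(np.eye(3)-np.outer(d,d) for o,d in rays); b=sum((np.eye(3)-np.outer(d,d))@o for o,d in rays)
    p=np.linalg.solve(A,b); return p,[np.linalg.norm((np.eye(3)-np.outer(d,d))@(p-o)) for o,d in rays]
def wT(c,pos,rv):
    T=np.eye(4);T[:3,:3]=R.from_rotvec(rv).as_matrix();T[:3,3]=pos; return T@np.asarray(c["mount"])
E
python3 - <<'E'
import pickle,cv2,numpy as np
d=pickle.load(open("c0.pkl","rb"))
S=d["scene"]["image"][...,::-1];D=d["side"]["image"][...,::-1]
z=lambda I,x,y,w,h,s=5:cv2.resize(I[y:y+h,x:x+w],None,fx=s,fy=s,interpolation=cv2.INTER_CUBIC)
a=np.hstack([z(S,190,165,150,60),]) 
t=np.vstack([np.hstack([z(S,245,175,80,75,5),z(D,278,170,80,75,5)]),np.zeros((4,800,3),np.uint8),np.hstack([z(S,190,250,80,44,5),z(D,200,240,80,44,5)])])
print(t.shape);cv2.imwrite("pics/zoom.png",t)
E
```

```text
(599, 800, 3)
```

View pics/zoom.png

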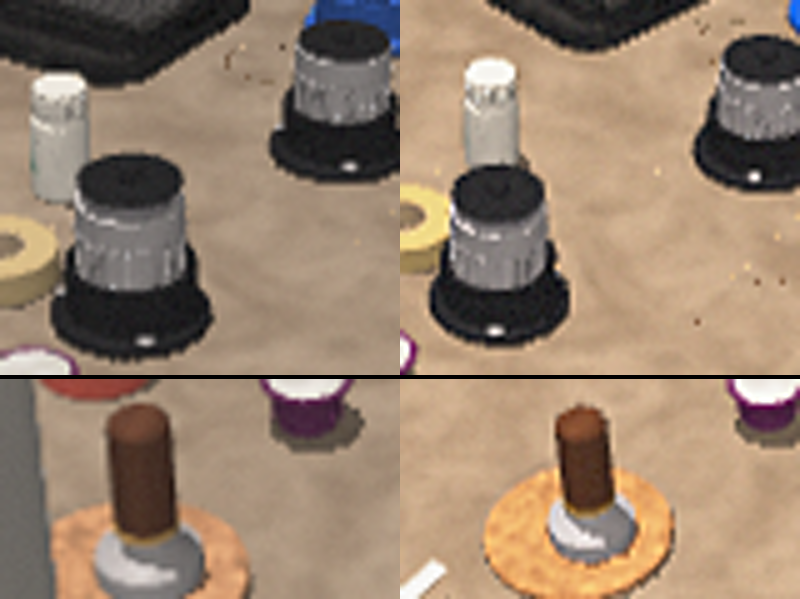

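Upper panels: the near pod's lid disc centres at scene (271,211) and side (297.4,208.6); the far pod's at (313.8,183.6) and (350.6,181.6). Lower panels: the presser top is at scene (217.8,257.8) and side (236.4,247.2), with the coaster centre at side (235.8,270.6).

Run:
```python
from h import *
import pickle
d=pickle.load(open("c0.pkl","rb"))
for n,a,b in [("near lid",(271,211),(297.4,208.6)),("far lid",(313.8,183.6),(350.6,181.6)),("presser top",(217.8,257.8),(236.4,247.2)),("near front base",(262/2*.4+245-26.2+0,245),(297,237))][:3]:
    p,e=tri([ray(d["scene"],a),ray(d["side"],b)]);print(n,p.round(4),np.round(e,4))
print(plane(d["side"],(235.8,270.6),.007))
from rig import manip
for p in [(0.55,0.1,.35)]:
    print(manip.solve_ik(p,[np.pi,0,0]),manip.solve_ik(p,[0,np.pi,0]))
```

```text
near lid [ 0.5025 -0.0091  0.075 ] [0.0005 0.0005]
far lid [ 0.4879 -0.2382  0.0656] [0.0011 0.0011]
presser top [0.4971 0.2278 0.0756] [0.0004 0.0004]
[0.48833178 0.24460861 0.007     ]
[ 1.58564525e-01  2.26022093e-01  1.67877072e+00 -4.44089210e-16
  1.23679984e+00  1.72936085e+00] [ 1.58564525e-01  2.26022093e-01  1.67877072e+00 -4.44089210e-16
  1.23679984e+00 -1.41223180e+00]
```

Run:
```python
from rig import manip
import cv2,numpy as np,pickle
rv=[0,np.pi,0]; L=[]
for p in [(.49,-.06,.30),(.49,.05,.30),(.44,.20,.30),(.53,.20,.30)]:
    manip.move_to(p,rv); manip.hold(.15)
    pos,rr=manip.get_position(),manip.get_ee_rot()
    c=manip.camera("wrist"); L.append((pos,rr,c))
pickle.dump(L,open("w.pkl","wb")); print(manip.get_time())
I=[x[2]["image"][...,::-1][60:360,80:480] for x in L]
cv2.imwrite("pics/w.png",np.vstack([np.hstack(I[:2]),np.hstack(I[2:])]))
```

```text
4.7167
```

View pics/w.png

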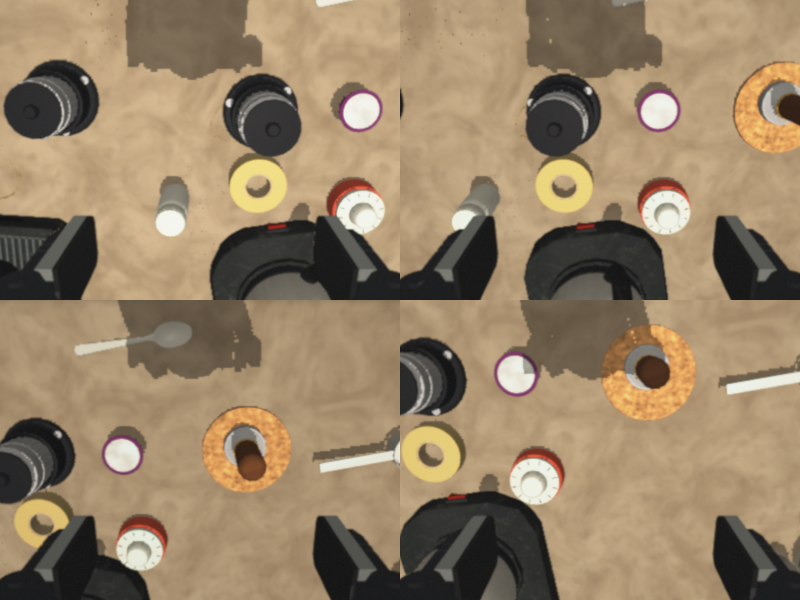

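The four wrist panels show the open pod's lid boss at about (272,130) and (566,115−) in the top row. The bottom row has the coaster at (247,449) and (649,371) and the presser handle top at (253,467) and (655,372). Next come exact centres.

Run:
```python
from h import *
import pickle
L=pickle.load(open("w.pkl","rb"))
tiles=[]
bossg=[(352,190),(246,175)]  # full-image
for i,(pos,rv,c) in enumerate(L):
    im=c["image"]; hsv=cv2.cvtColor(im,cv2.COLOR_RGB2HSV)
    if i>=1:
        o=cv2.inRange(hsv,(8,110,130),(20,255,255)); o=cv2.morphologyEx(o,cv2.MORPH_OPEN,np.ones((3,3)))
        ct=max(cv2.findContours(o,cv2.RETR_EXTERNAL,cv2.CHAIN_APPROX_NONE)[0],key=cv2.contourArea)
        e=cv2.fitEllipse(cv2.convexHull(ct)); print(i,"coaster",np.round(e,1).tolist() if 0 else e, plane(c,e[0],.007,wT(c,pos,rv)).round(4))
    x,y=bossg[i] if i<2 else (int(e[0][0]),int(e[0][1])) 
    t=im[y-40:y+40,x-40:x+40,::-1].astype(float); 
    if i<2: t=np.clip(t*2.5,0,255)
    print(i,"crop origin",x-40,y-40)
    tiles.append(cv2.resize(t.astype(np.uint8),(300,300),interpolation=cv2.INTER_CUBIC))
cv2.imwrite("pics/wz.png",np.vstack([np.hstack(tiles[:2]),np.hstack(tiles[2:])]))
```

```text
0 crop origin 312 150
1 coaster ((459.73858642578125, 166.9986572265625), (85.78012084960938, 97.55875396728516), 46.895606994628906) [0.4906 0.2464 0.007 ]
1 crop origin 206 135
2 coaster ((326.310546875, 209.02560424804688), (85.5731430053711, 89.68354034423828), 71.80715942382812) [0.4905 0.2471 0.007 ]
2 crop origin 286 169
3 coaster ((328.5189208984375, 132.34268188476562), (93.27958679199219, 97.35765075683594), 32.67132568359375) [0.4911 0.2475 0.007 ]
3 crop origin 288 92
```

View pics/wz.png

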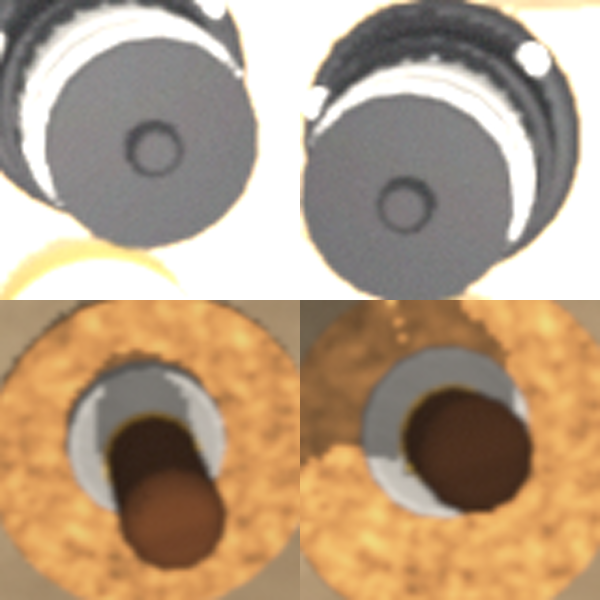

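Lid disc centres in the zoomed tiles are (151.5,142.5) and (108,199.5), with boss tops at (156,148) and (107,208). The presser handle top is at (173.5,219) and (175,156) in its tiles, and the foot at about (147,139) and (145,132).

Run:
```python
from h import *
import pickle
L=pickle.load(open("w.pkl","rb"));d=pickle.load(open("c0.pkl","rb"))
O=[(312,150),(206,135),(286,169),(288,92)]
f=lambda i,x,y:(O[i][0]+(x+.5)/3.75-.5,O[i][1]+(y+.5)/3.75-.5)
def wr(i,x,y): pos,rv,c=L[i]; return ray(c,f(i,x,y),wT(c,pos,rv))
def P(i,x,y,z): pos,rv,c=L[i]; return plane(c,f(i,x,y),z,wT(c,pos,rv)).round(4)
for n,i,j,a,b,z,s in [("lid disc",0,1,(151.5,142.5),(108,199.5),.085,((271,211),(297.4,208.6))),("boss",0,1,(156,148),(107,208),.0905,None),("presser top",2,3,(173.5,219),(175,156),.091,((217.8,257.8),(236.4,247.2))),("foot",2,3,(147,139),(145,132),.017,None)]:
    r=[wr(i,*a),wr(j,*b)]; print(n,tri(r),P(i,*a,z),P(j,*b,z))
    if s: print(" all4",tri(r+[ray(d["scene"],s[0]),ray(d["side"],s[1])]))
```

```text
lid disc (array([0.49627998, 0.00231242, 0.08250686]), [np.float64(8.186347140722097e-05), np.float64(8.186347140715571e-05)]) [0.4956 0.0018 0.085 ] [0.4958 0.0027 0.085 ]
 all4 (array([0.49546971, 0.00156556, 0.08333928]), [np.float64(0.0007558116259528845), np.float64(0.001103789506625836), np.float64(0.0012044000972322208), np.float64(0.002882813813807012)])
boss (array([0.49691652, 0.00263959, 0.08718955]), [np.float64(0.00044820387855566815), np.float64(0.00044820387855574404)]) [0.4956 0.002  0.0905] [0.4966 0.0031 0.0905]
presser top (array([0.48488171, 0.24373154, 0.08509115]), [np.float64(0.0001796641619237784), np.float64(0.00017966416192381792)]) [0.4828 0.2431 0.091 ] [0.4843 0.2428 0.091 ]
 all4 (array([0.4832352 , 0.24207181, 0.09110348]), [np.float64(0.001144446510352217), np.float64(0.0012779024460794974), np.float64(0.002197293704626163), np.float64(0.0037295823303255286)])
foot (array([0.48477183, 0.24439511, 0.01295581]), [np.float64(0.0002070908514607035), np.float64(0.00020709085146067293)]) [0.4836 0.2442 0.017 ] [0.4845 0.2437 0.017 ]
```

Run:
```python
from rig import manip
import cv2,numpy as np
rv=[0,np.pi,0]; x,y=.4842,.2433
manip.move_to([x,y,.17],rv); manip.servo_line([x,y,.068],rate=.1)
print(manip.get_contact_force(),manip.get_position())
manip.command_gripper(0.0,110); manip.hold(.3)
print(manip.get_width(),manip.get_grip_force(),manip.get_contact_force(),manip.get_position())
manip.servo_line([x,y,.19],rate=.1); manip.hold(.3)
print(manip.get_width(),manip.get_contact_force(),manip.get_torque(),manip.get_position(),manip.get_time())
I=[]
for n in("scene","side"):
    c=manip.camera(n)["image"][...,::-1]; c=c[160:310,170:340]
    I.append(cv2.resize(c,None,fx=2.3,fy=2.3))
cv2.imwrite("pics/lift.png",np.hstack(I))
```

```text
[-0.31957864 -1.07318838  0.66758343] [0.4846296  0.24350669 0.06854789]
0.026075575937490453 107.70539676770568 [-2.6569479  -0.11390937  6.23452275] [0.48442739 0.24348801 0.06854771]
0.025875085360099317 [-3.06855645e-03 -3.84069606e-01 -3.68149218e+00] [ 0.01004308 -0.02528361  0.0291954 ] [0.4840834 0.2432479 0.1896685] 9.0667
```

View pics/lift.png

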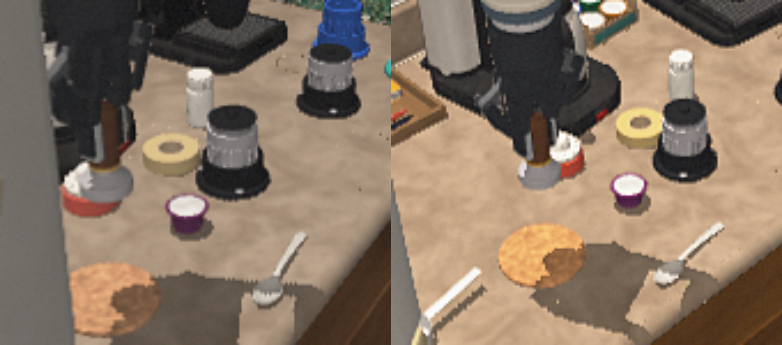

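The presser hangs upright in the grip in both views, and the coaster is clear. Next I go over the lid and feel for it.

Run:
```python
from rig import manip
import numpy as np
rv=[0,np.pi,0]; x,y=.4958,.0023
manip.move_to([x,y,.185],rv); manip.servo_line([x,y,.168],rate=.06); manip.hold(.4)
F0=np.mean([ (manip.hold(.02),manip.get_contact_force())[1] for _ in range(5)],0); T0=manip.get_torque()
print(F0,T0,manip.get_position())
np.save("f0.npy",F0)
z=.168
while z>.135:
    z-=.001; manip.servo_line([x,y,z],rate=.03); f=manip.get_contact_force()-F0
    if f[2]>1: break
manip.hold(.1)
p=manip.get_position();print(z,p,"underside",p[2]-.0615,manip.get_contact_force()-F0,manip.get_torque()-T0,manip.get_time())
```

```text
[-0.22190224 -0.29790256 -3.48373608] [-0.02167742  0.05095747  0.01110464] [0.49588546 0.00224266 0.16814461]
0.145 [0.49597406 0.00228905 0.1451225 ] underside 0.08362249913443476 [ 0.41139316 -0.15282743  3.15980404] [ 0.03791439 -0.0765351  -0.01576344] 16.8917
```

Run:
```python
from rig import manip
import numpy as np
x,y=.4958,.0023; F0=np.load("f0.npy"); T=lambda:manip.get_time()
z=.145; f=manip.get_contact_force()[2]-F0[2]; k=3.; click=None; fm=0; log=[]
while z>.118 and f<16.8:
    st=float(np.clip(1.5/max(k,.1),.2,.8))*1e-3
    if f>14: st=min(st,.3e-3)
    z-=st; manip.servo_line([x,y,z],rate=.02); manip.hold(.03)
    g=manip.get_contact_force()-F0; k=max((g[2]-f)/st*1e-3,1.5) if g[2]>f else 1.5
    f=g[2]; fm=max(fm,f); log.append((round(T(),2),round(z*1e3,2),round(manip.get_position()[2]*1e3,2),round(f,2)))
    if click is None and fm>5 and f<fm-3.5: click=log[-1]; print("click",click,fm)
    if click is None and f>14: break
print(*log,sep="\n"); print(manip.get_contact_force()-F0,manip.get_torque(),manip.get_width())
```

```text
click (18.02, 142.23, np.float64(142.02), np.float64(1.03)) 5.370512627888667
(17.18, 144.5, np.float64(144.57), np.float64(4.28))
(17.46, 143.83, np.float64(143.89), np.float64(5.37))
(17.74, 143.03, np.float64(143.01), np.float64(3.45))
(18.02, 142.23, np.float64(142.02), np.float64(1.03))
(18.31, 141.43, np.float64(141.01), np.float64(0.33))
(18.59, 140.63, np.float64(140.52), np.float64(-0.24))
(18.88, 139.83, np.float64(139.79), np.float64(-0.78))
(19.16, 139.03, np.float64(138.99), np.float64(-0.2))
(19.44, 138.23, np.float64(138.38), np.float64(3.21))
(19.73, 137.88, np.float64(137.98), np.float64(3.74))
(20.01, 137.08, np.float64(137.14), np.float64(4.86))
(20.29, 136.28, np.float64(136.34), np.float64(6.04))
(20.57, 135.48, np.float64(135.57), np.float64(8.03))
(20.86, 134.88, np.float64(134.96), np.float64(8.28))
(21.14, 134.08, np.float64(134.24), np.float64(9.1))
(21.43, 133.28, np.float64(133.51), np.float64(10.77))
(21.71, 132.56, np.float64(132.87), np.float64(11.66))
(21.99, 131.76, np.float64(132.17), np.float64(12.13))
(22.27, 130.96, np.float64(131.43), np.float64(12.98))
(22.56, 130.16, np.float64(130.73), np.float64(14.75))
(22.84, 129.86, np.float64(130.46), np.float64(15.29))
(23.12, 129.56, np.float64(130.2), np.float64(15.08))
(23.41, 129.26, np.float64(129.92), np.float64(15.65))
(23.69, 128.96, np.float64(129.64), np.float64(16.36))
(23.98, 128.66, np.float64(129.39), np.float64(15.66))
(24.26, 128.36, np.float64(129.11), np.float64(16.45))
(24.54, 128.06, np.float64(128.85), np.float64(16.67))
(24.82, 127.76, np.float64(128.58), np.float64(17.9))
[-4.57842871e+00  1.38486733e-02  1.79045123e+01] [-0.04986859  0.63063128  0.03625511] 0.02576428336713154
```

Run:
```python
from rig import manip
import cv2,numpy as np
F0=np.load("f0.npy")
print(manip.get_contact_force()-F0,manip.get_position(),manip.get_ee_rot())
I=[]
for n,(x,y) in(("scene",(235,165)),("side",(262,165))):
    c=manip.camera(n)["image"][...,::-1][y:y+85,x:x+75]
    I.append(cv2.resize(np.clip(c*1.6,0,255).astype(np.uint8),None,fx=5.3,fy=5.3,interpolation=cv2.INTER_CUBIC))
cv2.imwrite("pics/press.png",np.hstack(I))
print(manip.get_contact_force()-F0,manip.get_time())
```

```text
[-4.57842871e+00  1.38486733e-02  1.79045123e+01] [0.49599651 0.00228135 0.12858334] [ 7.08877675e-05  3.14106999e+00 -2.29970179e-06]
[-3.72045728 -0.22771466 17.90297023] 24.925
```

View pics/press.png

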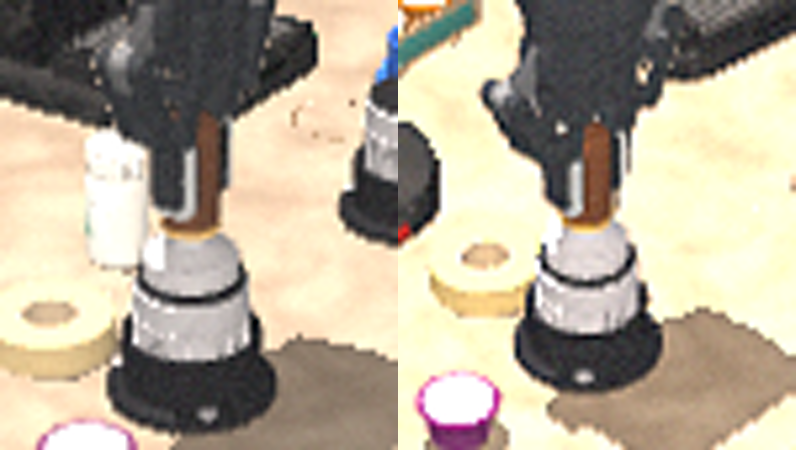

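The lid's black disc sits flush and level on the rim in both views, at (190,290) and (588,262), and the tool is upright. I'll hold, then lift off.

Run:
```python
from rig import manip
import cv2,numpy as np
F0=np.load("f0.npy"); x,y=.4958,.0023
l=[]
for _ in range(13): manip.hold(.1); l.append(round(float(np.linalg.norm(manip.get_contact_force()-F0)),1))
print(l)
z=.12776
manip.servo_line([x,y,.150],rate=.03); manip.servo_line([x,y,.19],rate=.1)
I=[]
for n,(u,v) in(("scene",(235,165)),("side",(262,165))):
    c=manip.camera(n)["image"][...,::-1][v:v+85,u:u+75]
    I.append(cv2.resize(np.clip(c*1.6,0,255).astype(np.uint8),None,fx=5.3,fy=5.3,interpolation=cv2.INTER_CUBIC))
cv2.imwrite("pics/after.png",np.hstack(I))
print(manip.get_contact_force()-F0,manip.get_torque(),manip.get_time())
```

```text
[18.3, 17.3, 17.6, 17.6, 17.8, 18.6, 17.8, 18.4, 19.1, 17.8, 17.8, 18.3, 17.6]
[ 0.33954414  1.29423475 -0.55361313] [-0.00430947  0.03026425  0.06374126] 27.7667
```

View pics/after.png

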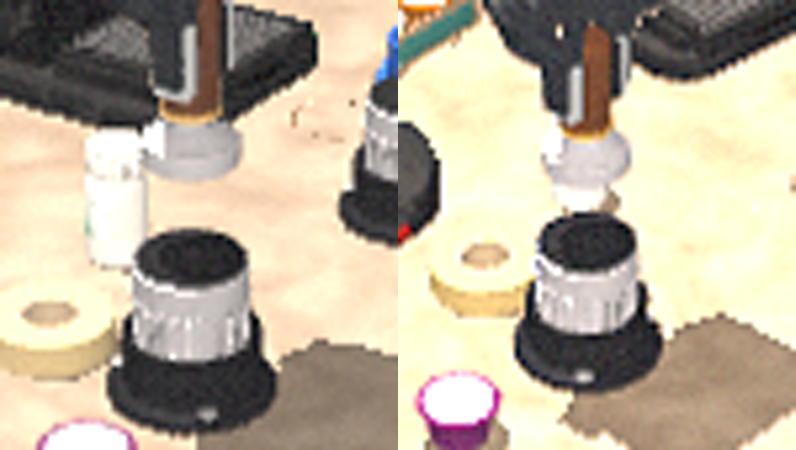

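The lid is flush and level in both views at (190,260) and (587,243), and the force stayed at 17–19 N for 1.3 s. Now I stand the presser back on the coaster.

Run:
```python
from rig import manip
import cv2,numpy as np
rv=[0,np.pi,0]; x,y=.4895,.2460
manip.move_to([x,y,.19],rv); manip.servo_line([x,y,.076],rate=.08); manip.hold(.4)
F0=manip.get_contact_force(); z=.076
while z>.063:
    z-=.0007; manip.servo_line([x,y,z],rate=.03); f=(manip.get_contact_force()-F0)[2]
    if f>2.5: break
manip.hold(.2);print(z,manip.get_position(),manip.get_contact_force()-F0,manip.get_torque())
manip.command_gripper(.06); manip.command_gripper(.085); manip.hold(.2)
print(manip.get_width(),manip.get_contact_force()); 
manip.servo_line([x,y,.19],rate=.1); manip.move_to([.42,.12,.30],rv); manip.hold(.3)
I=[]
for n,(u,v,w,h) in(("scene",(180,170,150,140)),("side",(190,165,150,140))):
    c=manip.camera(n)["image"][...,::-1][v:v+h,u:u+w]
    I.append(cv2.resize(c,None,fx=2.65,fy=2.65,interpolation=cv2.INTER_CUBIC))
cv2.imwrite("pics/end.png",np.hstack(I)); print(manip.get_time())
```

```text
0.06829999999999993 [0.48961065 0.24607316 0.06857477] [-1.90598345  0.63932717  6.66249849] [-0.12893398  0.23539255  0.0809734 ]
0.08497288837190177 [-0.0151866   0.31710101  0.68023107]
37.175
```

View pics/end.png

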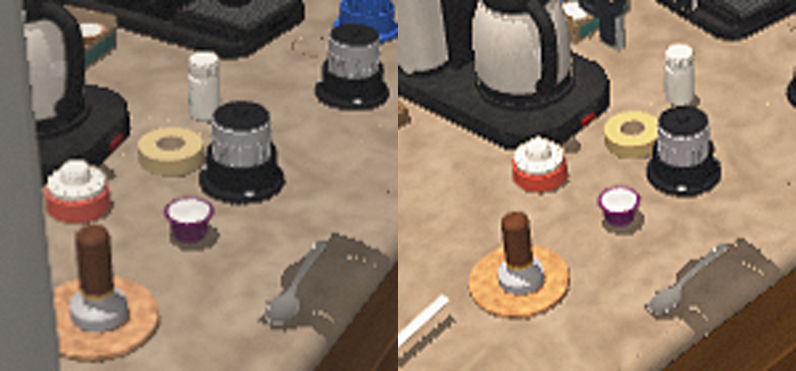

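The presser stands upright in the middle of the coaster at (98,290) and (518,265), the lid is flush, and the bystanders look unmoved.

```bash
python3 -c "
from rig import manip
print(manip.sign_off())"
```

```text
the job is handed in; nothing more can be done
None
```

The lid clicked home and looks flush in both views; I held it at about 17–19 N for 1.3 s, stood the presser upright on the coaster, let go and handed the job in at about 37 s (no verdict was returned).

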